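Load a force cell to the reference mark with a coaxial coarse and fine drive

ROBOT

A 7-joint arm with a two-finger parallel gripper is mounted at the origin on the work surface. World frame = base frame: x ahead of the robot, y to its left, z up, the work surface at z = 0. Lengths are in m, angles in rad, forces in N, time in s.
With the tool pointing down it reaches from about 0.425 to 0.825 m from the base axis. Payload 3.6 kg.
Tool frame: the origin (TCP) lies midway between the tips of the shut fingers; the grasp point (between the pads) lies 19 mm behind it; z points along the fingers, y is the line along which they close (so a half turn about z gives the same grasp; the last joint's range is limited). The gripper opens to 85 mm and grips with 20 to 120 N. Pads are 22 mm wide; open, the fingers measure 114 mm over their backs; the gripper's body (76 mm by 85 mm) begins 54 mm behind the grasp point. The pads swing forward as they close: fully open they stand 13 mm farther back than shut.
Start: joints at [-1.355, 0.615, -0.013, 1.423, 0.008, 1.103, -0.04], TCP at [0.156, 0.631, 0.231] pointing down, gripper open.
Joint ranges: [-3.12, 3.12], [-0.3, 2.06], [-1.34, 1.32], [0.26, 2.42], [-1.36, 4.5], [0.01, 1.98], [-2.84, 2.84]. Speed limits (rad/s): [2.79, 2.79, 3.14, 3.14, 3.14, 3.14, 3.14].

INTERFACE

Orientations are given as a unit quaternion [x, y, z, w].
In Python, from workcell import env gives the robot as it stands. The module is installed in compiled form; this text tells all that it offers.
- The arm moves only by the tool play_rows, never from a script. Its argument "deltas" is a list of rows, each an object of numbers: "rx", "ry", "rz": the turn, a rotation vector about the world's x, y, z in rad; "x", "y", "z": the shift along the world's x, y, z in mm; "hand": the opening, from 0 (shut) to 1 (fully open). In form: [{"rx": .., "ry": .., "rz": .., "x": .., "y": .., "z": .., "hand": ..}, ...]. A call has 1 to 8 rows; each row shifts and turns the commanded pose from where the row before left it; what a row does not reach is not made up. A row lasts 1/12 s, in which the tool goes at most 41.7 mm and 7.16 degrees, less where a joint would pass 70% of its speed; a pose out of reach is approached as far as the arm can. A call with a gripper value outside its range is refused whole. The fingers move at their own pace and stop on an object; "grip_force" is the grip in N (left out, the last holds). Time passes only in rows, so rows that do not move let the fingers close. It gives the time, the measured TCP pose, the force, the opening and the grip force at its end, in the units of the state.
- env.observe(): the state, without advancing time (a new reading comes with each control period).
- env.read_camera(name): name is "scene" or "top" or "wrist"; returns a dict with "image" (384x512x3 uint8, red, green, blue), "range_z" (384x512 float32, m along the optical axis (not along the pixel's ray), 0 where there is no reading), "intrinsics" (3x3 intrinsics, pixels), "world_from_camera" (4x4, takes a point from camera to world coordinates). Camera axes: x right, y down, z forward; pixel columns grow to the right and rows downward; lengths in m; the calibration is good to about 2 mm. The wrist camera is an equidistant fisheye: a pixel r from the principal point sees the ray r / f radians off the axis. A picture is of the moment at which its call begins.
- env.sign_off(): hands the job in; it is judged then, once.
The state is a dict: "t": time; "joint_pos": joint angles; "dq": joint speeds; "effort": joint torques, N m; "ee_pos": TCP position; "orientation": TCP orientation; "wrist_force": force on the tool from outside, world axes, zero at the start; "wrist_torque": the same for the moment, N m; "gripper_width": finger opening in m; "finger_force": force on a finger pad.
Only numpy, scipy, OpenCV 4.12 (cv2) and the standard library are available. Lean on these libraries where they do the work, as an engineer would, in place of code of your own. Each camera call takes 0.05 s, during which the arm holds its last target. There are 200 camera calls.

TASK

Put the calibration load on the load cell that lies in its rest between the ram of the hand drive and the dial force gauge: turn the large outer knob clockwise, following the drive head as it travels, only until the cell is just taken up and the gauge needle has left its zero by less than four small divisions. From then on leave the outer knob alone and bring the needle up to the marker on the gauge's rim with the small inner knob on top, never overshooting by as much as two divisions. Let go of the knob with the needle standing at the marker (within half a division), and do not touch the gauge, the load cell or the other things on the bench.

Things in the scene. Friction and masses are not known exactly. Their poses are not given: they have to be found in the camera images.
- coarse_knob (a point): The large outer knob: ribbed black disc, 52 mm in diameter and 20 mm high, on the top of the grey drive head, which rides on a rail, axis vertical. The point is its centre, on the axis, half-way up (10 mm below its top face). Its underside stands 6 mm above the housing's cover plate, which is 88 x 96 mm. It turns stiffly (about 0.15 N m) and stays where it is left.
- fine_knob (a point): The small inner knob: ribbed black cylinder, 28 mm in diameter and 22 mm high, on the same axis above the large knob, on a 12 mm stem that leaves a 10 mm gap between the two knobs. The point is its centre, on the axis, half-way up (11 mm below its top face, 30 mm above the large knob's centre). It turns easily (about 0.05 N m), independently of the large knob, and stays where it is left.
- coarse (a joint): Angle of the large knob, rad. Grows as it is turned clockwise seen from above. The knob turns a pinion on a rack: 1 rad drives the whole drive head, with housing, both knobs and ram, 3 mm along its rail towards the gauge (along the y axis of rig), so the hand has to travel with the knob as it turns it. Stop at 5.2.
- fine (a joint): Angle of the small knob, rad. Grows as it is turned clockwise seen from above. 1 rad moves the ram a further 0.5 mm out of the head towards the gauge; head and knobs do not move along then. Stop at 6.3.
- needle (a joint): Angle of the gauge needle, rad: 0 at no load, growing clockwise seen from above with the load on the cell, 0.25 rad for each newton (one small division on the dial = 1 N, every fifth tick is long). The gauge's spindle yields 0.1 mm per newton, so under load 1 rad of the large knob is worth about 6 to 7.5 rad of needle, 1 rad of the small knob about 1 to 1.25 rad. The needle is the long thin black hand with a tail in the face-up dial at the end of the rig away from the knobs.
- marker (a joint): Angle of the marker, rad, measured like the needle's: set somewhere from 8 to 13 N (2.0 to 3.25 rad). The marker is a short broad steel tab on the rim of the dial, pointing inwards; it stays put.
- needle_tip (a point): Tip of the needle, 36 mm from the dial's centre. The dial face is 95 mm wide and looks up, about 77 mm above the bench.
- marker_tip (a point): Inner point of the marker, 36 mm from the dial's centre, so that the needle's tip meets it when the load is right. Its x axis points outwards along the radius, its z axis up.
- ram_face (a point): Centre of the front face of the ram, a steel rod with a 22 mm pad that comes out of the drive housing towards the load cell, 52 mm above the bench. Its y axis is the direction in which the ram advances, towards the gauge.
- spindle_face (a point): Centre of the pad on the gauge's spindle, 20 mm wide, facing the ram, 52 mm above the bench.
- cell_center (a point): Centre of the S-shaped aluminium load cell (64 x 50 x 19 mm, 0.18 kg, with a steel button on each end, 76 mm overall along the rig). It lies loose in a rest with low side guides, with a few millimetres of gap at both ends, and is pushed along by the ram. It is not to be touched.
- rig: The rig's aluminium base plate, 130 x 440 x 16 mm, fixed to the bench, with drive housing, knobs and cell rest on it. Origin at the centre of its underside; y runs along the plate from the knobs to the gauge, z up. The knobs' axis is at y = -135 mm when the large knob reads 0, and moves on 3 mm per rad.
- gauge: The dial force gauge on its foot, clamped to the plate: round case 104 mm in diameter, top 82 mm above the bench. Origin under the dial's centre on the plate's top.
- hex_key: Bystander: L-shaped hex key, 81 x 24 mm, 6 mm thick, lying on the base plate beside the cell rest.
- load_button: Bystander: spare steel load button, 22 mm in diameter, 17 mm high, standing on the base plate.
- screwdriver: Bystander: screwdriver lying on the robot's side of the rig.
- spanner: Bystander: open-ended spanner lying on the far side of the rig.
- weight_large: Bystander: 1 kg steel weight, 52 mm in diameter, standing on the far side of the rig.
- weight_small: Bystander: 0.5 kg steel weight, 38 mm in diameter, standing beside the large one.
- meter: Bystander: hand-held multimeter, 82 x 170 x 45 mm, lying on the bench.

How it is judged:
On the way, in this order (a step that is already met when the one before it is completed fails the run):
1. the cell is just taken up with the outer knob: the needle has left zero by 0.4 to 4 N, and the outer knob is at rest (value of joint needle between 0.1 and 1 rad and velocity of joint coarse between -0.05 and 0.05 rad/s), for 0.2 s.
2. the inner knob has brought the needle to the marker (distance between needle_tip and marker_tip below 0.0045 m), for 0.2 s.
At the end, for the whole second after the job is handed in: The needle's tip is within 4.5 mm (half a division, 0.5 N) of the marker's point and stands still, and both knobs have been let go and are at rest (distance between needle_tip and marker_tip below 0.0045 m and velocity of joint needle between -0.05 and 0.05 rad/s and velocity of joint coarse between -0.05 and 0.05 rad/s and velocity of joint fine between -0.05 and 0.05 rad/s); the robot touches nothing.
It fails at once if the outer knob is turned once more than 5 N is on the cell (value of joint needle above 1.25 rad and (velocity of joint coarse above 0.03 rad/s or velocity of joint coarse below -0.03 rad/s)).
It fails at once if the needle overshoots the marker by two divisions or more (y of needle_tip in the frame of marker_tip below -0.0173 m and x of needle_tip in the frame of marker_tip above -0.034 m).
It fails at once if the robot presses on the gauge or the load cell with more than 2 N (contact force between any of the arm, the fingers and gauge above 2 N or contact force between any of the arm, the fingers and cell above 2 N).
It fails at once if a bystander is displaced by more than 20 mm (distance of any of hex_key, load_button, screwdriver, spanner, weight_large, weight_small, meter from where it was at the start of the episode above 0.02 m).
It also fails if it takes over 64 s, if anything falls off the work surface, if the arm or the gripper's body presses on something with over 40 N, if the wrist force passes 120 N, or if a joint passes its speed limit or range.

## Working session

There is one attempt and no reset: what is moved stays moved. The work goes in short steps, Python scripts to look and compute and a tool call to move; the robot and the scene stay as the last step left them, time stands still between calls to the robot, and variables do not carry over. Pictures are saved under pics/ and viewed, at most 10 in all, crops included, and the job is handed in when it is done.

Besides the shell and the picture viewer there is one more tool, called in YAML: its name, and indented under it one key for each argument. play_rows: Moves the arm, as the interface text tells. Its arguments: {"type":"object","properties":{"deltas":{"type":"array","items":{"type":"object","properties":{"rx":{"type":"number"},"ry":{"type":"number"},"rz":{"type":"number"},"x":{"type":"number"},"y":{"type":"number"},"z":{"type":"number"},"hand":{"type":"number"}}}},"grip_force":{"type":"number"}},"required":["deltas"]}

```bash
mkdir -p pics; cat > h.py <<'E'
import numpy as np, cv2
from workcell import env
def cam(n):
    r=env.read_camera(n); return r['image'],r['range_z'],r['intrinsics'],r['world_from_camera']
def save(p,img): cv2.imwrite('pics/'+p,cv2.cvtColor(img,cv2.COLOR_RGB2BGR))
def onplane(u,v,K,T,z):
    d=T[:3,:3]@np.array([(u-K[0,2])/K[0,0],(v-K[1,2])/K[1,1],1]); o=T[:3,3]
    return o+d*(z-o[2])/d[2]
def pts(D,K,T):
    v,u=np.mgrid[:D.shape[0],:D.shape[1]]
    P=np.stack([(u-K[0,2])/K[0,0]*D,(v-K[1,2])/K[1,1]*D,D],-1)
    return P@T[:3,:3].T+T[:3,3]
E
python3 - <<'E'
from h import *
s=env.observe(); print({k:np.round(v,3) for k,v in s.items()})
a=cam('top'); b=cam('scene')
np.savez('c0.npz',ti=a[0],td=a[1],tK=a[2],tT=a[3],si=b[0],sd=b[1],sK=b[2],sT=b[3])
print(a[2],a[3],b[2],b[3])
save('top0.png',a[0]); save('scene0.png',b[0])
E
```

```text
{'t': np.float64(0.0), 'joint_pos': array([-1.354,  0.616, -0.013,  1.425,  0.008,  1.103, -0.04 ]), 'dq': array([ 0.   , -0.002,  0.   ,  0.001, -0.001, -0.001,  0.001]), 'effort': array([ 0.0000e+00, -4.6921e+01,  2.5900e-01, -1.7104e+01,  1.0000e-02,
        1.0000e-02,  0.0000e+00]), 'ee_pos': array([0.156, 0.63 , 0.23 ]), 'orientation': array([ 0.121,  0.993, -0.001, -0.   ]), 'wrist_force': array([-0.384,  0.912, -0.294]), 'wrist_torque': array([-0.019, -0.011,  0.072]), 'finger_force': np.float64(0.0), 'gripper_width': np.float64(0.085)}
[[383.12851844   0.         247.84081588]
 [  0.         383.12851844 191.07922588]
 [  0.           0.           1.        ]] [[-0.02260477 -0.98464305  0.17311006  0.42181604]
 [-0.99941685  0.01782339 -0.02912547 -0.11312681]
 [ 0.02559278 -0.17366749 -0.98447174  0.95079268]
 [ 0.          0.          0.          1.        ]] [[461.56026129   0.         256.7651353 ]
 [  0.         461.56026129 195.43552491]
 [  0.           0.           1.        ]] [[-0.424913    0.63585494 -0.6443116   1.23952255]
 [ 0.90511704  0.30987949 -0.29109764  0.15190971]
 [ 0.01456308 -0.70686859 -0.70719497  0.81963354]
 [ 0.          0.          0.          1.        ]]
```

View pics/top0.png

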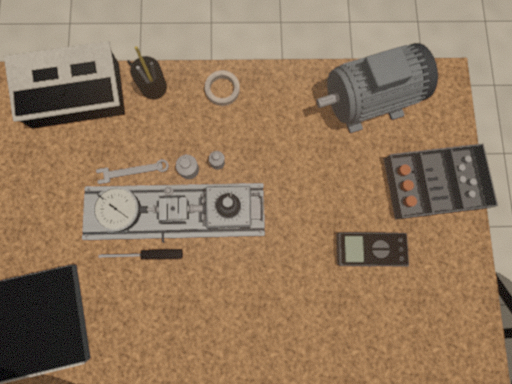

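View pics/scene0.png

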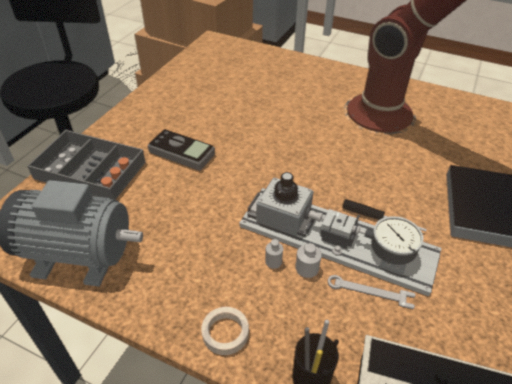

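The top view shows the rig along the image row, with the knobs at about (228,205) and the dial at (116,209). The arm is out of view. The scene view shows the knobs at (287,185) and the dial at (398,238). Next I'll measure the knobs and read the dial.

```bash
cat >> h.py <<'E'
def dialcrop(img,K,T,c,z=0.077,R=0.055,n=400):
    """rectified top-down picture of the dial plane; up = world +x, left = world +y"""
    w=[(c[0]+R,c[1]+R),(c[0]+R,c[1]-R),(c[0]-R,c[1]-R),(c[0]-R,c[1]+R)]
    Ti=np.linalg.inv(T); px=[]
    for x,y in w:
        p=Ti@[x,y,z,1]; px.append((K[0,0]*p[0]/p[2]+K[0,2],K[1,1]*p[1]/p[2]+K[1,2]))
    H=cv2.getPerspectiveTransform(np.float32(px),np.float32([[0,0],[n,0],[n,n],[0,n]]))
    return cv2.warpPerspective(img,H,(n,n),flags=cv2.INTER_CUBIC)
E
python3 - <<'E'
from h import *
f=np.load('c0.npz')
for p in 'ts':
    I,D,K,T=f[p+'i'],f[p+'d'],f[p+'K'],f[p+'T']
    P=pts(D,K,T); g=I.max(-1)
    m=(D>0)&(P[...,0]>.3)&(P[...,0]<.6)&(P[...,1]>-.25)&(P[...,1]<.35)
    k=m&(P[...,2]>.08)
    u=np.argwhere(k&(P[...,1]<.02))
    Q=P[k&(P[...,1]<.02)]
    print(p,'knob region z pct',np.percentile(Q[:,2],[50,90,95,99,100]))
    h,e=np.histogram(Q[:,2],bins=np.arange(.08,.17,.004)); print(list(zip(np.round(e,3),h)))
    top=Q[:,2].max(); 
    for lo,hi in((top-.006,top+.001),):
        q=Q[(Q[:,2]>lo)&(Q[:,2]<=hi)]; print('fine top',q.mean(0),q.min(0),q.max(0),len(q))
    # white dial: bright, z around .077
    b=(m&(P[...,1]>.08)&(I.min(-1)>170)&(P[...,2]>.06)).astype(np.uint8)
    n,l,s,c=cv2.connectedComponentsWithStats(b); i=1+s[1:,4].argmax(); print('dial',s[i],c[i],onplane(*c[i],K,T,.077),np.median(P[l==i],0))
    cs,_=cv2.findContours((l==i).astype(np.uint8),0,2); e=cv2.fitEllipse(max(cs,key=len)); print(e,onplane(*e[0],K,T,.077))
# rig long edges direction in top: plate points z~.016
I,D,K,T=f['ti'],f['td'],f['tK'],f['tT'];P=pts(D,K,T)
m=((P[...,2]>.01)&(P[...,2]<.024)&(I.max(-1).astype(int)-I.min(-1)<25)&(P[...,0]>.3)&(P[...,0]<.55)&(P[...,1]>-.25)&(P[...,1]<.35)&(I.min(-1)>110)).astype(np.uint8)
n,l,s,c=cv2.connectedComponentsWithStats(m);
pp=P[m>0][:,:2].astype(np.float32); r=cv2.minAreaRect(pp); print('plate',r)
out=[]
for p in 'ts':
    K,T=f[p+'K'],f[p+'T']; out.append(dialcrop(f[p+'i'],K,T,(0.41,0.17),R=.07))
save('dial0.png',np.hstack(out))
E
```

```text
t knob region z pct [0.08544217 0.11284847 0.14217175 0.14449466 0.14605379]
[(np.float64(0.08), np.int64(426)), (np.float64(0.084), np.int64(777)), (np.float64(0.088), np.int64(20)), (np.float64(0.092), np.int64(3)), (np.float64(0.096), np.int64(4)), (np.float64(0.1), np.int64(1)), (np.float64(0.104), np.int64(14)), (np.float64(0.108), np.int64(226)), (np.float64(0.112), np.int64(51)), (np.float64(0.116), np.int64(0)), (np.float64(0.12), np.int64(3)), (np.float64(0.124), np.int64(1)), (np.float64(0.128), np.int64(4)), (np.float64(0.132), np.int64(3)), (np.float64(0.136), np.int64(6)), (np.float64(0.14), np.int64(99)), (np.float64(0.144), np.int64(33)), (np.float64(0.148), np.int64(0)), (np.float64(0.152), np.int64(0)), (np.float64(0.156), np.int64(0)), (np.float64(0.16), np.int64(0)), (np.float64(0.164), np.int64(0))]
fine top [ 0.54064863 -0.09207661  0.14278448] [ 0.52627906 -0.10492594  0.1400991 ] [ 0.5542861  -0.0792601   0.14605379] 130
dial [108 193   1   1   1] [108. 193.] [0.57679827 0.1818155  0.077     ] [0.57694939 0.1821031  0.07614798]Traceback (most recent call last):
  File "<stdin>", line 18, in <module>
cv2.error: OpenCV(4.12.0) /io/opencv/modules/imgproc/src/shapedescr.cpp:361: error: (-201:Incorrect size of input array) There should be at least 5 points to fit the ellipse in function 'fitEllipseNoDirect'
```

```bash
python3 - <<'E'
from h import *
f=np.load('c0.npz')
for p in 'ts':
    I,D,K,T=f[p+'i'],f[p+'d'],f[p+'K'],f[p+'T']
    P=pts(D,K,T)
    m=(D>0)&(P[...,0]>.45)&(P[...,0]<.65)&(P[...,1]>-.25)&(P[...,1]<.35)
    k=m&(P[...,1]<.0)
    for lo,hi in((.138,.148),(.104,.116)):
        q=P[k&(P[...,2]>lo)&(P[...,2]<=hi)]; c=cv2.minEnclosingCircle(q[:,:2].astype(np.float32)); print(p,lo,q.mean(0),(q.min(0)+q.max(0))/2,c,len(q))
    q=P[m&(P[...,1]>.06)&(P[...,2]>.072)]; c=cv2.minEnclosingCircle(q[:,:2].astype(np.float32)); print(p,'gauge',q.mean(0),c,np.median(q[:,2]))
    if p=='t':
        for xlo in range(2):
            pass
        pl=P[m&(P[...,2]>.011)&(P[...,2]<.022)][:,:2].astype(np.float32); print('plate',cv2.minAreaRect(pl))
save('dial0.png',np.hstack([dialcrop(f[p+'i'],f[p+'K'],f[p+'T'],(0.545,0.17),R=.065) for p in 'ts']))
E
```

```text
t 0.138 [ 0.54031005 -0.09202353  0.14264392] [ 0.54028258 -0.09205256  0.14244677] ((0.5405502915382385, -0.09192246198654175), 0.014462979510426521) 136
t 0.104 [ 0.53795143 -0.0918897   0.11047194] [ 0.54063152 -0.09215092  0.10939814] ((0.5405033230781555, -0.09180854260921478), 0.026360806077718735) 291
t gauge [0.54008169 0.16535153 0.07736642] ((0.5398076176643372, 0.16434212028980255), 0.05180353298783302) 0.07690496659409096
plate ((0.5564802289009094, 0.0421358197927475), (0.44014862179756165, 0.18260444700717926), 89.98168182373047)
s 0.138 [ 0.54417436 -0.09299164  0.14280052] [ 0.5422663  -0.09353334  0.14212642] ((0.5422484874725342, -0.09387056529521942), 0.015473977662622929) 112
s 0.104 [ 0.54976789 -0.0906354   0.11061462] [ 0.54277707 -0.09351754  0.11007926] ((0.5425195097923279, -0.09325101971626282), 0.026752609759569168) 256
s gauge [0.54193598 0.16340618 0.07797244] ((0.540925145149231, 0.16399316489696503), 0.05279630050063133) 0.07754211644761422
```

View pics/dial0.png

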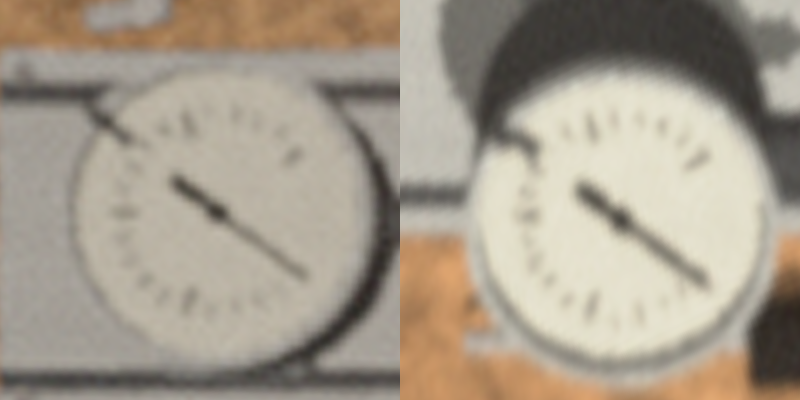

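The rectified dial is centred at (217,212) in the left crop. The needle tip is at (305,275) pointing to zero, and the marker is at about (120,128), so roughly 13 N clockwise. The knob axis is near (0.541, -0.0925), with the tops at 0.143 and 0.1105. Moving over now.

play_rows:
  deltas:
    - {"x": 30.5,"y": -21,"hand": 1}
    - {"x": 30.5,"y": -21}
    - {"x": 30.5,"y": -21}
    - {"x": 30.5,"y": -21}
    - {"x": 30.5,"y": -21}
    - {"x": 30.5,"y": -21}
    - {"x": 30.5,"y": -22}
    - {"x": 30.5,"y": -22}

```text
$.deltas[0]: bad value
```

play_rows:
  deltas:
    - {"x": 18,"y": -36}
    - {"x": 18,"y": -36}
    - {"x": 18,"y": -36}
    - {"x": 18,"y": -36}
    - {"x": 18,"y": -36}
    - {"x": 18,"y": -36}
    - {"x": 18,"y": -36}
    - {"x": 18,"y": -36}

```text
$.deltas[0]: bad value
```

```bash
python3 -c "
from h import *
s=env.observe()
for k in('t','joint_pos','ee_pos','orientation','wrist_force'):print(k,np.round(s[k],3))"
```

```text
t 0.1
joint_pos [-1.354  0.616 -0.013  1.425  0.008  1.103 -0.04 ]
ee_pos [0.156 0.63  0.23 ]
orientation [ 0.121  0.993 -0.001 -0.   ]
wrist_force [ 0.226 -0.023  0.175]
```

play_rows:
  deltas:
    - {"rx": 0,"ry": 0,"rz": 0,"x": 30,"y": -21,"z": 0,"hand": 1}
    - {"rx": 0,"ry": 0,"rz": 0,"x": 30,"y": -21,"z": 0,"hand": 1}
    - {"rx": 0,"ry": 0,"rz": 0,"x": 30,"y": -21,"z": 0,"hand": 1}
    - {"rx": 0,"ry": 0,"rz": 0,"x": 30,"y": -21,"z": 0,"hand": 1}
    - {"rx": 0,"ry": 0,"rz": 0,"x": 30,"y": -21,"z": 0,"hand": 1}
    - {"rx": 0,"ry": 0,"rz": 0,"x": 30,"y": -21,"z": 0,"hand": 1}
    - {"rx": 0,"ry": 0,"rz": 0,"x": 30,"y": -21,"z": 0,"hand": 1}
    - {"rx": 0,"ry": 0,"rz": 0,"x": 30,"y": -21,"z": 0,"hand": 1}
  grip_force: 40

```text
t: 0.77
ee_pos: [0.3973, 0.4614, 0.2309]
orientation: [0.121, 0.993, -0.0, -0.0]
wrist_force: [-0.4, 1.2, -0.0]
gripper_width: 0.0852
finger_force: 0.0
```

```bash
python3 -c "
from h import *
s=env.observe()
for k in('t','joint_pos','ee_pos','orientation','wrist_force'):print(k,np.round(s[k],3))"
```

```text
t 0.767
joint_pos [-8.940e-01  5.500e-01 -2.000e-03  1.550e+00  1.000e-03  1.043e+00
  4.310e-01]
ee_pos [0.397 0.461 0.231]
orientation [ 0.121  0.993 -0.    -0.   ]
wrist_force [-0.389  1.213 -0.008]
```

play_rows:
  deltas:
    - {"rx": 0,"ry": 0,"rz": 0.07,"x": 19,"y": -36,"z": 0,"hand": 1}
    - {"rx": 0,"ry": 0,"rz": 0.07,"x": 19,"y": -36,"z": 0,"hand": 1}
    - {"rx": 0,"ry": 0,"rz": 0.07,"x": 19,"y": -36,"z": 0,"hand": 1}
    - {"rx": 0,"ry": 0,"rz": 0.07,"x": 19,"y": -36,"z": 0,"hand": 1}
    - {"rx": 0,"ry": 0,"rz": 0.07,"x": 19,"y": -36,"z": 0,"hand": 1}
    - {"rx": 0,"ry": 0,"rz": 0.07,"x": 19,"y": -36,"z": 0,"hand": 1}
    - {"rx": 0,"ry": 0,"rz": 0.07,"x": 19,"y": -36,"z": 0,"hand": 1}
    - {"rx": 0,"ry": 0,"rz": 0.07,"x": 19,"y": -36,"z": 0,"hand": 1}

```text
t: 1.43
ee_pos: [0.5485, 0.1729, 0.231]
orientation: [-0.16, 0.987, -0.0, -0.0]
wrist_force: [-0.3, 0.4, 0.0]
gripper_width: 0.0855
finger_force: 0.0
```

play_rows:
  deltas:
    - {"rx": 0,"ry": 0,"rz": 0.07,"x": -1,"y": -37,"z": 0,"hand": 1}
    - {"rx": 0,"ry": 0,"rz": 0.07,"x": -1,"y": -38,"z": 0,"hand": 1}
    - {"rx": 0,"ry": 0,"rz": 0.07,"x": -1,"y": -38,"z": 0,"hand": 1}
    - {"rx": 0,"ry": 0,"rz": 0.07,"x": -1,"y": -38,"z": 0,"hand": 1}
    - {"rx": 0,"ry": 0,"rz": 0.07,"x": -1,"y": -38,"z": 0,"hand": 1}
    - {"rx": 0,"ry": 0,"rz": 0.07,"x": -1,"y": -38,"z": 0,"hand": 1}
    - {"rx": 0,"ry": 0,"rz": 0.07,"x": -1,"y": -38,"z": 0,"hand": 1}
    - {"rx": 0,"ry": 0,"rz": 0,"x": 0,"y": 0,"z": 0,"hand": 1}

```text
t: 2.1
ee_pos: [0.5396, -0.1025, 0.2305]
orientation: [-0.386, 0.922, -0.003, -0.003]
wrist_force: [-0.1, -1.5, -0.1]
gripper_width: 0.0851
finger_force: 0.0
```

```bash
python3 -c "
from h import *
s=env.observe()
for k in('t','joint_pos','ee_pos','orientation','wrist_force'):print(k,np.round(s[k],3))
w=cam('wrist'); np.savez('w1.npz',i=w[0],d=w[1],K=w[2],T=w[3]); print(w[2],w[3]); t=cam('top');s=cam('scene')
save('v1.png',np.hstack([cv2.resize(w[0],(400,300)),cv2.resize(t[0],(400,300))]))
save('w1.png',w[0])
"
```

```text
t 2.1
joint_pos [ 0.289  0.466 -0.217  1.716  0.127  0.974  2.386]
ee_pos [ 0.54  -0.102  0.23 ]
orientation [-0.386  0.922 -0.003 -0.003]
wrist_force [-0.095 -1.467 -0.124]
[[297.31863964   0.         253.839613  ]
 [  0.         297.31863964 190.33068871]
 [  0.           0.           1.        ]] [[-0.71228711  0.67654911  0.18689132  0.4913241 ]
 [ 0.70187467  0.68821342  0.18366882 -0.1493124 ]
 [-0.00436014  0.26199922 -0.96505824  0.37277112]
 [ 0.          0.          0.          1.        ]]
```

View pics/v1.png

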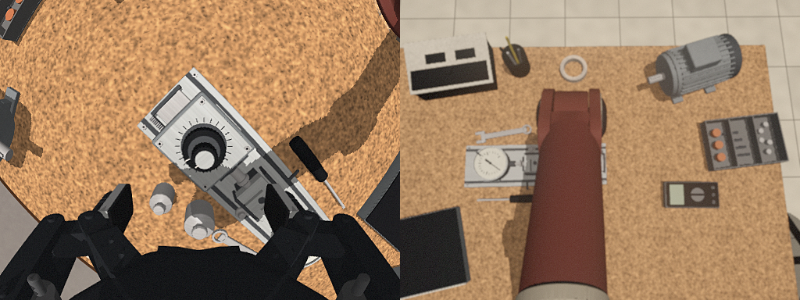

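The wrist view shows the fine knob top at about (205,158) in the half-size left image, centred between the fingers. The right half shows the dial is still unobstructed from the top camera. I'll measure the knobs in the wrist view once the arm settles.

play_rows:
  deltas:
    - {"rx": 0,"ry": 0,"rz": 0,"x": 0,"y": 0,"z": 0,"hand": 1}
    - {"rx": 0,"ry": 0,"rz": 0,"x": 0,"y": 0,"z": 0,"hand": 1}

```text
t: 2.42
ee_pos: [0.5413, -0.0879, 0.2312]
orientation: [-0.394, 0.919, 0.0, 0.0]
wrist_force: [-0.5, 0.1, 0.1]
gripper_width: 0.0858
finger_force: 0.0
```

```bash
cat >> h.py <<'E'
def wpts(D,K,T):
    v,u=np.mgrid[:D.shape[0],:D.shape[1]]
    a=(u-K[0,2])/K[0,0]; b=(v-K[1,2])/K[1,1]; r=np.hypot(a,b); k=np.tan(np.minimum(r,1.4))/np.maximum(r,1e-6)
    return np.stack([a*k*D,b*k*D,D],-1)@T[:3,:3].T+T[:3,3]
def dial(c=(0.540,0.1643)):
    """needle / marker angles (clockwise, deg from image right = world -y) in top and scene views"""
    for n in('top','scene'):
        I,D,K,T=cam(n); G=dialcrop(I,K,T,c,R=.065); yield n,G
def state():
    s=env.observe()
    for k in('t','joint_pos','ee_pos','orientation','wrist_force','wrist_torque','gripper_width'):print(k,np.round(s[k],4).tolist())
E
python3 -c "
from h import *
state()
I,D,K,T=cam('wrist'); P=wpts(D,K,T)
m=(np.abs(P[...,0]-.54)<.06)&(np.abs(P[...,1]+.092)<.06)&(D>0)
for lo,hi in((.137,.150),(.105,.117)):
    q=P[m&(P[...,2]>lo)&(P[...,2]<hi)].astype(np.float32); print(lo,len(q),np.median(q[:,2]),cv2.minEnclosingCircle(q[:,:2]),q[:,:2].mean(0))
import itertools
for n,G in dial(): save('d_%s.png'%n,G)
G=cv2.imread('pics/d_top.png',0); cl=cv2.HoughCircles(G,3,1.5,200,param1=100,param2=.6,minRadius=120,maxRadius=180); print(cl)
"
```

```text
t 2.4167
joint_pos [0.2753, 0.4651, -0.2297, 1.7168, 0.1227, 0.974, 2.3814]
ee_pos [0.5413, -0.0879, 0.2312]
orientation [-0.3943, 0.919, 0.0005, 0.0001]
wrist_force [-0.4765, 0.1058, 0.1111]
wrist_torque [-0.0322, -0.0084, -0.0041]
gripper_width 0.0858Traceback (most recent call last):
  File "<string>", line 7, in <module>
    q=P[m&(P[...,2]>lo)&(P[...,2]<hi)].astype(np.float32); print(lo,len(q),np.median(q[:,2]),cv2.minEnclosingCircle(q[:,:2]),q[:,:2].mean(0))
                                                                                             ~~~~~~~~~~~~~~~~~~~~~~^^^^^^^^^
cv2.error: OpenCV(4.12.0) /io/opencv/modules/imgproc/src/shapedescr.cpp:201: error: (-215:Assertion failed) count >= 0 && (depth == CV_32F || depth == CV_32S) in function 'minEnclosingCircle'
```

```bash
cat >> h.py <<'E'
C={'top':(.5411,.1645),'scene':(.5392,.1635)}
def read():
    for n in C:
        I,D,K,T=cam(n); G=cv2.cvtColor(dialcrop(I,K,T,C[n],R=.065),cv2.COLOR_RGB2GRAY)
        W=cv2.warpPolar(G,(200,720),(200,200),200,cv2.INTER_CUBIC).astype(float)  # rows .5deg cw from right, 1 col=.325mm
        o=[]
        for lo,hi in((17,27),(38,46)):
            a=W[:,int(lo/.325):int(hi/.325)].mean(1); d=np.clip(np.median(a)-a,0,None)
            if lo==38:   # marker: only the plausible sector
                th=np.arange(720)/2; d[(th<130)|(th>245)]=0
            d=cv2.GaussianBlur(np.tile(d,3)[:,None],(1,9),0).ravel()[720:1440]; i=d.argmax()
            j=np.arange(i-12,i+13); w=d[j%720]; w=np.clip(w-w.max()*.3,0,None); o+=[(j*w).sum()/w.sum()/2%360,d[i]]
        print(n,'needle %.1f deg (dark %.0f)  marker %.1f (%.0f)'%tuple(o),' N from 35.6: %.2f, marker %.2f'%(((o[0]-35.6+180)%360-180)/14.324,(o[2]-35.6)/14.324))
        save('dial_%s.png'%n,G if G.ndim==3 else cv2.cvtColor(G,cv2.COLOR_GRAY2RGB))
E
python3 -c "
from h import *
I,D,K,T=cam('wrist'); P=wpts(D,K,T)
m=(np.abs(P[...,0]-.54)<.06)&(np.abs(P[...,1]+.092)<.06)&(D>0)
for lo,hi in((.137,.150),(.105,.117)):
    q=np.ascontiguousarray(P[m&(P[...,2]>lo)&(P[...,2]<hi)].astype(np.float32)); print(lo,len(q),np.median(q[:,2]),cv2.minEnclosingCircle(q[:,:2].copy()),q[:,:2].mean(0))
read(); state()
"; python3 -c "
import cv2,numpy as np
cv2.imwrite('pics/d1.png',np.hstack([cv2.imread('pics/dial_%s.png'%n) for n in('top','scene')]))"
```

```text
0.137 942 0.14236358 ((0.5400106906890869, -0.09273193776607513), 0.014691798947751522) [ 0.5394252  -0.09344414]
0.105 1453 0.110262334 ((0.5402755737304688, -0.09296409040689468), 0.026858804747462273) [ 0.5355126  -0.09734364]
top needle 36.2 deg (dark 43)  marker 219.0 (73)  N from 35.6: 0.04, marker 12.81
scene needle 38.0 deg (dark 89)  marker 217.3 (105)  N from 35.6: 0.17, marker 12.68
t 2.6167
joint_pos [0.2759, 0.4651, -0.2284, 1.7165, 0.123, 0.9741, 2.3816]
ee_pos [0.5413, -0.089, 0.2313]
orientation [-0.3936, 0.9193, 0.0001, 0.0]
wrist_force [0.9021, 0.0442, 0.207]
wrist_torque [0.0081, 0.0035, -0.0031]
gripper_width 0.0852
```

View pics/d1.png

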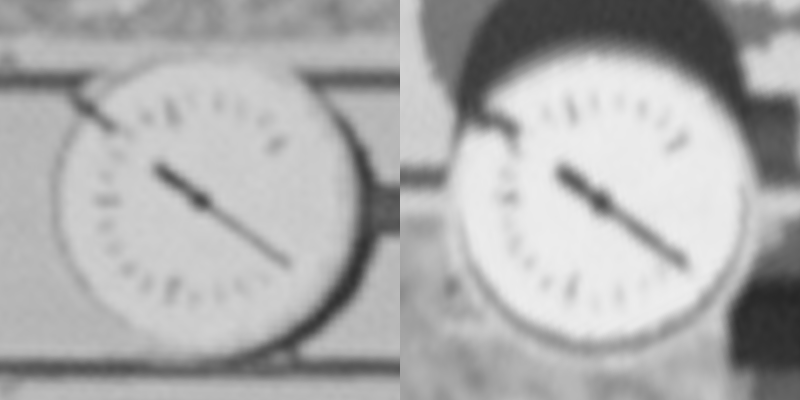

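The crops show the needle at zero, with the tip at (290,265), and the marker tab at about (95,112) on the left crop. The sweep is about 182°, so roughly 12.7 N. Descending in two stages.

play_rows:
  deltas:
    - {"rx": 0,"ry": 0,"rz": 0,"x": -1,"y": 0,"z": -20,"hand": 1}
    - {"rx": 0,"ry": 0,"rz": 0,"x": 0,"y": 0,"z": -30,"hand": 1}
    - {"rx": 0,"ry": 0,"rz": 0,"x": 0,"y": 0,"z": -30,"hand": 1}
    - {"rx": 0,"ry": 0,"rz": 0,"x": 0,"y": 0,"z": -20,"hand": 1}
    - {"rx": 0,"ry": 0,"rz": 0,"x": 0,"y": 0,"z": 0,"hand": 1}
    - {"rx": 0,"ry": 0,"rz": 0,"x": 0,"y": 0,"z": 0,"hand": 1}
    - {"rx": 0,"ry": 0,"rz": 0,"x": 0,"y": 0,"z": 0,"hand": 1}

```text
t: 3.2
ee_pos: [0.5415, -0.0899, 0.1326]
orientation: [-0.393, 0.92, -0.001, 0.001]
wrist_force: [-0.3, 0.6, 0.1]
gripper_width: 0.0851
finger_force: 0.0
```

play_rows:
  deltas:
    - {"rx": 0,"ry": 0,"rz": 0,"x": -1,"y": -2,"z": -16,"hand": 1}
    - {"rx": 0,"ry": 0,"rz": 0,"x": 0,"y": 0,"z": -16,"hand": 1}
    - {"rx": 0,"ry": 0,"rz": 0,"x": 0,"y": 0,"z": -12,"hand": 1}
    - {"rx": 0,"ry": 0,"rz": 0,"x": 0,"y": 0,"z": -3,"hand": 1}
    - {"rx": 0,"ry": 0,"rz": 0,"x": 0,"y": 0,"z": 0,"hand": 1}
    - {"rx": 0,"ry": 0,"rz": 0,"x": 0,"y": 0,"z": 0,"hand": 1}
    - {"rx": 0,"ry": 0,"rz": 0,"x": 0,"y": 0,"z": 0,"hand": 1}
  grip_force: 40

```text
t: 3.78
ee_pos: [0.5404, -0.0921, 0.0858]
orientation: [-0.393, 0.92, -0.001, 0.001]
wrist_force: [-0.1, 0.5, -0.0]
gripper_width: 0.0852
finger_force: 0.0
```

Closing on the coarse knob.

play_rows:
  deltas:
    - {"rx": 0,"ry": 0,"rz": 0,"x": 0,"y": 0,"z": 0,"hand": 0.55}
    - {"rx": 0,"ry": 0,"rz": 0,"x": 0,"y": 0,"z": 0,"hand": 0.4}
    - {"rx": 0,"ry": 0,"rz": 0,"x": 0,"y": 0,"z": 0,"hand": 0.4}
    - {"rx": 0,"ry": 0,"rz": 0,"x": 0,"y": 0,"z": 0,"hand": 0.4}
    - {"rx": 0,"ry": 0,"rz": 0,"x": 0,"y": 0,"z": 0,"hand": 0.4}
    - {"rx": 0,"ry": 0,"rz": 0,"x": 0,"y": 0,"z": 0,"hand": 0.4}
  grip_force: 40

```text
t: 4.28
ee_pos: [0.5407, -0.093, 0.0855]
orientation: [-0.393, 0.92, -0.001, 0.001]
wrist_force: [0.2, -1.4, 5.6]
gripper_width: 0.0511
finger_force: 41.3
```

```bash
python3 -c "
from h import *
read(); state()"
```

```text
top needle 36.3 deg (dark 42)  marker 219.0 (72)  N from 35.6: 0.05, marker 12.80
scene needle 37.9 deg (dark 88)  marker 217.3 (105)  N from 35.6: 0.16, marker 12.69
t 4.3833
joint_pos [0.2481, 0.6526, -0.1822, 1.8733, 0.1903, 0.6285, 2.3261]
ee_pos [0.5407, -0.0931, 0.0855]
orientation [-0.3925, 0.9197, -0.0014, 0.0014]
wrist_force [1.0419, -1.3595, 5.3707]
wrist_torque [-0.4763, -0.1818, -0.007]
gripper_width 0.051
```

play_rows:
  deltas:
    - {"rx": 0,"ry": 0,"rz": -0.06,"x": 0,"y": 0.2,"z": 0,"hand": 0.4}
    - {"rx": 0,"ry": 0,"rz": -0.08,"x": 0,"y": 0.2,"z": 0,"hand": 0.4}
    - {"rx": 0,"ry": 0,"rz": -0.08,"x": 0,"y": 0.2,"z": 0,"hand": 0.4}
    - {"rx": 0,"ry": 0,"rz": -0.08,"x": 0,"y": 0.3,"z": 0,"hand": 0.4}
    - {"rx": 0,"ry": 0,"rz": -0.08,"x": 0,"y": 0.2,"z": 0,"hand": 0.4}
    - {"rx": 0,"ry": 0,"rz": -0.08,"x": 0,"y": 0.3,"z": 0,"hand": 0.4}
    - {"rx": 0,"ry": 0,"rz": -0.04,"x": 0,"y": 0.1,"z": 0,"hand": 0.4}
    - {"rx": 0,"ry": 0,"rz": 0,"x": 0,"y": 0,"z": 0,"hand": 0.4}
  grip_force: 40

```text
t: 5.05
ee_pos: [0.5407, -0.0916, 0.0855]
orientation: [-0.152, 0.988, -0.001, 0.002]
wrist_force: [0.6, -1.0, 5.0]
gripper_width: 0.0506
finger_force: 41.5
```

```bash
python3 -c "
from h import *
read(); state()
I,D,K,T=cam('wrist'); save('w2.png',I)
f=np.load('c0.npz'); G=dialcrop(f['ti'],f['tK'],f['tT'],(.54,.02),z=.055,R=.08)
save('v2.png',np.hstack([cv2.resize(I,(400,300)),cv2.resize(G,(300,300))]))"
```

```text
top needle 36.2 deg (dark 42)  marker 218.9 (72)  N from 35.6: 0.04, marker 12.80
scene needle 38.0 deg (dark 88)  marker 217.3 (105)  N from 35.6: 0.17, marker 12.68
t 5.15
joint_pos [0.1529, 0.6464, -0.0393, 1.877, 0.043, 0.6151, 1.963]
ee_pos [0.5407, -0.0916, 0.0855]
orientation [-0.1523, 0.9883, -0.0011, 0.0017]
wrist_force [-0.0247, -1.0686, 5.1306]
wrist_torque [-0.4653, -0.1458, -0.1965]
gripper_width 0.0512
```

View pics/v2.png

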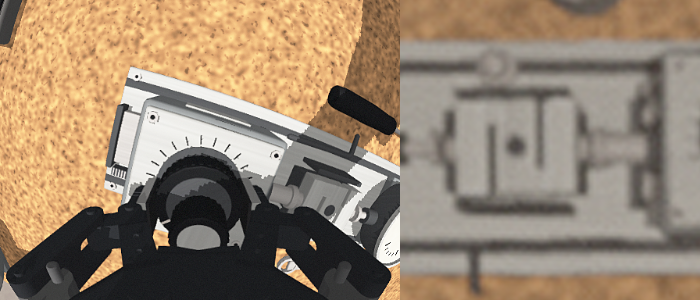

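The wrist view shows the ram pad at about (297,195) near the cell button, with a clear gap before the spindle at about (360,213). The knob turns with the hand. Continuing.

play_rows:
  deltas:
    - {"rx": 0,"ry": 0,"rz": -0.06,"x": 0,"y": 0.2,"z": 0,"hand": 0.4}
    - {"rx": 0,"ry": 0,"rz": -0.08,"x": 0,"y": 0.2,"z": 0,"hand": 0.4}
    - {"rx": 0,"ry": 0,"rz": -0.08,"x": 0,"y": 0.2,"z": 0,"hand": 0.4}
    - {"rx": 0,"ry": 0,"rz": -0.08,"x": 0,"y": 0.3,"z": 0,"hand": 0.4}
    - {"rx": 0,"ry": 0,"rz": -0.06,"x": 0,"y": 0.2,"z": 0,"hand": 0.4}
    - {"rx": 0,"ry": 0,"rz": -0.04,"x": 0,"y": 0.1,"z": 0,"hand": 0.4}
    - {"rx": 0,"ry": 0,"rz": 0,"x": 0,"y": 0,"z": 0,"hand": 0.4}

```text
t: 5.78
ee_pos: [0.5407, -0.0905, 0.0855]
orientation: [0.047, 0.999, -0.001, 0.002]
wrist_force: [0.0, -1.6, 6.0]
gripper_width: 0.0511
finger_force: 41.5
```

```bash
cat >> h.py <<'E'
def gap(name):
    """wrist picture rectified on the ram-axis plane z=.06 over the cell region, saved for viewing"""
    I,D,K,T=cam('wrist'); n=500; k=.16/n
    x=.54+.04-np.arange(250)*k; y=.13-np.arange(n)*k
    Y,X=np.meshgrid(y,x); p=np.stack([X,Y,np.full_like(X,.058),np.ones_like(X)],-1)@np.linalg.inv(T).T
    r=np.hypot(p[...,0],p[...,1]); th=np.arctan2(r,p[...,2])/r
    save(name,cv2.remap(I,(p[...,0]*th*K[0,0]+K[0,2]).astype(np.float32),(p[...,1]*th*K[1,1]+K[1,2]).astype(np.float32),1))
E
python3 -c "
from h import *
read(); state(); gap('g1.png')"
```

```text
top needle 36.1 deg (dark 41)  marker 219.0 (71)  N from 35.6: 0.03, marker 12.80
scene needle 38.0 deg (dark 89)  marker 217.3 (105)  N from 35.6: 0.17, marker 12.69
t 5.8833
joint_pos [0.0767, 0.6472, 0.0749, 1.8801, -0.0765, 0.6132, 1.6755]
ee_pos [0.5407, -0.0905, 0.0855]
orientation [0.0471, 0.9989, -0.0007, 0.0019]
wrist_force [0.3455, -1.4561, 5.6664]
wrist_torque [-0.4813, -0.1022, -0.1038]
gripper_width 0.0507
```

View pics/g1.png

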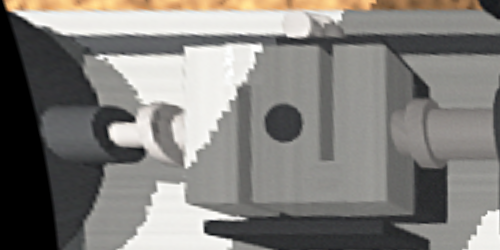

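The rectified view shows the ram pad (410,130) against the cell's right button. The spindle pad (165,135) is close to the cell's left end. I'll use small steps, each too small to pass 4 N.

play_rows:
  deltas:
    - {"rx": 0,"ry": 0,"rz": -0.04,"x": 0,"y": 0.1,"z": 0,"hand": 0.4}
    - {"rx": 0,"ry": 0,"rz": -0.04,"x": 0,"y": 0.1,"z": 0,"hand": 0.4}
    - {"rx": 0,"ry": 0,"rz": -0.04,"x": 0,"y": 0.15,"z": 0,"hand": 0.4}
    - {"rx": 0,"ry": 0,"rz": 0,"x": 0,"y": 0,"z": 0,"hand": 0.4}

```text
t: 6.27
ee_pos: [0.5407, -0.0901, 0.0855]
orientation: [0.107, 0.994, -0.001, 0.002]
wrist_force: [0.6, -1.9, 6.4]
gripper_width: 0.0509
finger_force: 41.5
```

```bash
python3 -c "
from h import *
read(); s=env.observe(); print(s['t'],s['ee_pos'],s['wrist_force'],s['wrist_torque'])"
```

```text
top needle 36.3 deg (dark 43)  marker 219.1 (72)  N from 35.6: 0.05, marker 12.81
scene needle 38.0 deg (dark 89)  marker 217.3 (106)  N from 35.6: 0.17, marker 12.69
6.3667 [ 0.54068624 -0.09012186  0.08545688] [ 0.60627154 -1.67384052  5.58961384] [-0.55408718 -0.07486393 -0.11961868]
```

play_rows:
  deltas:
    - {"rx": 0,"ry": 0,"rz": 0,"x": 0,"y": 0,"z": 0,"hand": 0.4}

```text
t: 6.45
ee_pos: [0.5407, -0.0901, 0.0855]
orientation: [0.107, 0.994, -0.001, 0.002]
wrist_force: [-0.2, -1.5, 5.9]
gripper_width: 0.0509
finger_force: 41.5
```

```bash
python3 -c "
from h import *
read()"
```

```text
top needle 36.1 deg (dark 43)  marker 219.0 (72)  N from 35.6: 0.03, marker 12.80
scene needle 38.0 deg (dark 88)  marker 217.3 (106)  N from 35.6: 0.17, marker 12.68
```

play_rows:
  deltas:
    - {"rx": 0,"ry": 0,"rz": -0.04,"x": 0,"y": 0.1,"z": 0,"hand": 0.4}
    - {"rx": 0,"ry": 0,"rz": -0.04,"x": 0,"y": 0.1,"z": 0,"hand": 0.4}
    - {"rx": 0,"ry": 0,"rz": -0.04,"x": 0,"y": 0.15,"z": 0,"hand": 0.4}
    - {"rx": 0,"ry": 0,"rz": 0,"x": 0,"y": 0,"z": 0,"hand": 0.4}
    - {"rx": 0,"ry": 0,"rz": 0,"x": 0,"y": 0,"z": 0,"hand": 0.4}

```text
t: 6.97
ee_pos: [0.5407, -0.0898, 0.0855]
orientation: [0.166, 0.986, -0.001, 0.002]
wrist_force: [0.8, -1.0, 5.6]
gripper_width: 0.0508
finger_force: 41.5
```

```bash
python3 -c "
from h import *
read(); s=env.observe(); print(s['t'],s['ee_pos'],s['wrist_force'],s['wrist_torque'])"
```

```text
top needle 36.2 deg (dark 43)  marker 218.9 (72)  N from 35.6: 0.04, marker 12.80
scene needle 38.0 deg (dark 89)  marker 217.3 (106)  N from 35.6: 0.16, marker 12.69
7.0667 [ 0.54068212 -0.08977985  0.08546426] [ 0.92556243 -0.92766769  6.8726985 ] [-0.52927445 -0.0429828  -0.14668684]
```

play_rows:
  deltas:
    - {"rx": 0,"ry": 0,"rz": -0.04,"x": 0,"y": 0.1,"z": 0,"hand": 0.4}
    - {"rx": 0,"ry": 0,"rz": -0.04,"x": 0,"y": 0.1,"z": 0,"hand": 0.4}
    - {"rx": 0,"ry": 0,"rz": -0.04,"x": 0,"y": 0.15,"z": 0,"hand": 0.4}
    - {"rx": 0,"ry": 0,"rz": 0,"x": 0,"y": 0,"z": 0,"hand": 0.4}
    - {"rx": 0,"ry": 0,"rz": 0,"x": 0,"y": 0,"z": 0,"hand": 0.4}

```text
t: 7.48
ee_pos: [0.5407, -0.0894, 0.0855]
orientation: [0.225, 0.974, -0.0, 0.002]
wrist_force: [0.5, -1.6, 5.9]
gripper_width: 0.0508
finger_force: 41.5
```

```bash
python3 -c "
from h import *
read(); s=env.observe(); print(s['t'],s['ee_pos'],s['wrist_force'],s['wrist_torque']); gap('g2.png')"
```

```text
top needle 36.2 deg (dark 42)  marker 219.0 (71)  N from 35.6: 0.04, marker 12.80
scene needle 38.0 deg (dark 88)  marker 217.4 (106)  N from 35.6: 0.17, marker 12.69
7.5833 [ 0.54070051 -0.08943124  0.08547933] [ 0.79586376 -1.77525153  5.58181673] [-0.53160484 -0.02134075 -0.12240602]
```

View pics/g2.png

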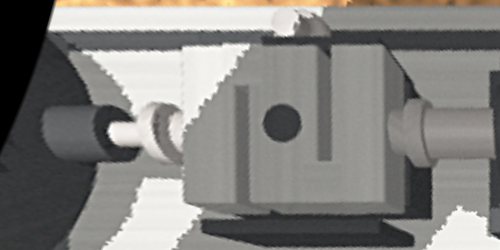

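The ram pad (408,130) is touching the cell. The gap at the spindle (165,130) is not resolvable, so I'll keep using small steps.

play_rows:
  deltas:
    - {"rx": 0,"ry": 0,"rz": -0.04,"x": 0,"y": 0.1,"z": 0,"hand": 0.4}
    - {"rx": 0,"ry": 0,"rz": -0.04,"x": 0,"y": 0.1,"z": 0,"hand": 0.4}
    - {"rx": 0,"ry": 0,"rz": -0.04,"x": 0,"y": 0.15,"z": 0,"hand": 0.4}
    - {"rx": 0,"ry": 0,"rz": 0,"x": 0,"y": 0,"z": 0,"hand": 0.4}
    - {"rx": 0,"ry": 0,"rz": 0,"x": 0,"y": 0,"z": 0,"hand": 0.4}

```text
t: 8.05
ee_pos: [0.5407, -0.0891, 0.0855]
orientation: [0.283, 0.959, -0.0, 0.002]
wrist_force: [0.2, -1.3, 7.4]
gripper_width: 0.0508
finger_force: 41.5
```

```bash
python3 -c "
from h import *
read(); s=env.observe(); print(s['t'],s['ee_pos'],s['wrist_force'],s['wrist_torque'])"
```

```text
top needle 36.3 deg (dark 43)  marker 219.0 (71)  N from 35.6: 0.05, marker 12.80
scene needle 38.0 deg (dark 88)  marker 217.3 (104)  N from 35.6: 0.17, marker 12.69
8.15 [ 0.54068057 -0.08907747  0.08546434] [ 1.60219716 -0.90891015  5.93426719] [-0.49715045  0.03011578 -0.12876393]
```

play_rows:
  deltas:
    - {"rx": 0,"ry": 0,"rz": -0.04,"x": 0,"y": 0.1,"z": 0,"hand": 0.4}
    - {"rx": 0,"ry": 0,"rz": -0.04,"x": 0,"y": 0.1,"z": 0,"hand": 0.4}
    - {"rx": 0,"ry": 0,"rz": -0.04,"x": 0,"y": 0.15,"z": 0,"hand": 0.4}
    - {"rx": 0,"ry": 0,"rz": 0,"x": 0,"y": 0,"z": 0,"hand": 0.4}
    - {"rx": 0,"ry": 0,"rz": 0,"x": 0,"y": 0,"z": 0,"hand": 0.4}

```text
t: 8.57
ee_pos: [0.5407, -0.0887, 0.0855]
orientation: [0.34, 0.94, -0.0, 0.002]
wrist_force: [1.8, -1.5, 6.1]
gripper_width: 0.0511
finger_force: 41.5
```

```bash
python3 -c "
from h import *
read(); s=env.observe(); print(s['t'],s['ee_pos'],s['wrist_force'],s['wrist_torque'])"
```

```text
top needle 36.0 deg (dark 43)  marker 219.0 (71)  N from 35.6: 0.03, marker 12.80
scene needle 38.0 deg (dark 88)  marker 217.3 (104)  N from 35.6: 0.16, marker 12.69
8.6667 [ 0.5406487  -0.08873539  0.08545338] [-0.16025434 -2.09381054  6.5203715 ] [-0.45433003  0.04323118 -0.1506895 ]
```

play_rows:
  deltas:
    - {"rx": 0,"ry": 0,"rz": -0.04,"x": 0,"y": 0.1,"z": 0,"hand": 0.4}
    - {"rx": 0,"ry": 0,"rz": -0.04,"x": 0,"y": 0.1,"z": 0,"hand": 0.4}
    - {"rx": 0,"ry": 0,"rz": -0.04,"x": 0,"y": 0.15,"z": 0,"hand": 0.4}
    - {"rx": 0,"ry": 0,"rz": 0,"x": 0,"y": 0,"z": 0,"hand": 0.4}
    - {"rx": 0,"ry": 0,"rz": 0,"x": 0,"y": 0,"z": 0,"hand": 0.4}

```text
t: 9.08
ee_pos: [0.5406, -0.0884, 0.0855]
orientation: [0.396, 0.918, -0.0, 0.002]
wrist_force: [1.0, -2.1, 5.9]
gripper_width: 0.0505
finger_force: 41.5
```

```bash
python3 -c "
from h import *
read(); s=env.observe(); print(s['t'],s['ee_pos'],s['wrist_force'],s['wrist_torque'])"
```

```text
top needle 36.1 deg (dark 43)  marker 219.0 (71)  N from 35.6: 0.03, marker 12.80
scene needle 38.0 deg (dark 89)  marker 217.4 (105)  N from 35.6: 0.17, marker 12.69
9.1833 [ 0.54062652 -0.08836469  0.08545399] [ 0.739074   -1.25709942  6.64052408] [-0.5086285   0.03766006 -0.15070965]
```

play_rows:
  deltas:
    - {"rx": 0,"ry": 0,"rz": -0.04,"x": 0,"y": 0.1,"z": 0,"hand": 0.4}
    - {"rx": 0,"ry": 0,"rz": -0.04,"x": 0,"y": 0.1,"z": 0,"hand": 0.4}
    - {"rx": 0,"ry": 0,"rz": -0.04,"x": 0,"y": 0.15,"z": 0,"hand": 0.4}
    - {"rx": 0,"ry": 0,"rz": 0,"x": 0,"y": 0,"z": 0,"hand": 0.4}
    - {"rx": 0,"ry": 0,"rz": 0,"x": 0,"y": 0,"z": 0,"hand": 0.4}

```text
t: 9.6
ee_pos: [0.5406, -0.088, 0.0854]
orientation: [0.45, 0.893, 0.0, 0.002]
wrist_force: [0.5, -0.8, 6.1]
gripper_width: 0.0508
finger_force: 41.5
```

```bash
python3 -c "
from h import *
read(); s=env.observe(); print(s['t'],s['ee_pos'],s['wrist_force'],s['wrist_torque']); gap('g3.png')
a,b,c=[cv2.imread('pics/g%d.png'%i,0) for i in(1,2,3)]
for nm,(x0,x1,y0,y1) in dict(ram=(395,440,90,170),hole=(255,310,95,150),spindle=(100,165,95,165)).items():
    t=a[y0:y1,x0:x1]
    for im in(b,c):
        r=cv2.matchTemplate(im[y0-12:y1+12,x0-30:x1+30],t,5); _,v,_,p=cv2.minMaxLoc(r); print(nm,'dx mm',(p[0]-30)*.32,'dy',(p[1]-12)*.32,'score %.2f'%v)
"
```

```text
top needle 36.3 deg (dark 43)  marker 219.0 (71)  N from 35.6: 0.05, marker 12.80
scene needle 38.0 deg (dark 88)  marker 217.3 (105)  N from 35.6: 0.17, marker 12.69
9.7 [ 0.54058748 -0.08800488  0.08545342] [ 0.8158683  -1.61580743  6.01276414] [-0.46601641  0.05332232 -0.11092237]
ram dx mm -1.6 dy 0.0 score 0.78
ram dx mm -4.8 dy -0.32 score 0.63
hole dx mm -0.32 dy 0.0 score 0.99
hole dx mm -1.6 dy 0.32 score 0.99
spindle dx mm -0.32 dy -0.32 score 0.94
spindle dx mm -0.64 dy -0.96 score 0.73
```

play_rows:
  deltas:
    - {"rx": 0,"ry": 0,"rz": -0.04,"x": 0,"y": 0.1,"z": 0,"hand": 0.4}
    - {"rx": 0,"ry": 0,"rz": -0.04,"x": 0,"y": 0.1,"z": 0,"hand": 0.4}
    - {"rx": 0,"ry": 0,"rz": -0.04,"x": 0,"y": 0.15,"z": 0,"hand": 0.4}
    - {"rx": 0,"ry": 0,"rz": 0,"x": 0,"y": 0,"z": 0,"hand": 0.4}
    - {"rx": 0,"ry": 0,"rz": 0,"x": 0,"y": 0,"z": 0,"hand": 0.4}

```text
t: 10.17
ee_pos: [0.5406, -0.0877, 0.0855]
orientation: [0.503, 0.864, 0.0, 0.002]
wrist_force: [0.3, -1.9, 6.8]
gripper_width: 0.0511
finger_force: 41.5
```

```bash
python3 -c "
from h import *
read(); s=env.observe(); print(s['t'],s['ee_pos'],s['wrist_force'],s['wrist_torque'])"
```

```text
top needle 36.2 deg (dark 44)  marker 219.0 (71)  N from 35.6: 0.04, marker 12.80
scene needle 38.0 deg (dark 89)  marker 217.4 (105)  N from 35.6: 0.17, marker 12.69
10.2667 [ 0.54061507 -0.08767307  0.08547775] [ 1.5736643  -1.2868239   6.45562828] [-0.44927659  0.13623452 -0.1894959 ]
```

play_rows:
  deltas:
    - {"rx": 0,"ry": 0,"rz": -0.04,"x": 0,"y": 0.1,"z": 0,"hand": 0.4}
    - {"rx": 0,"ry": 0,"rz": -0.04,"x": 0,"y": 0.1,"z": 0,"hand": 0.4}
    - {"rx": 0,"ry": 0,"rz": -0.04,"x": 0,"y": 0.15,"z": 0,"hand": 0.4}
    - {"rx": 0,"ry": 0,"rz": 0,"x": 0,"y": 0,"z": 0,"hand": 0.4}
    - {"rx": 0,"ry": 0,"rz": 0,"x": 0,"y": 0,"z": 0,"hand": 0.4}

```text
t: 10.68
ee_pos: [0.5406, -0.0873, 0.0855]
orientation: [0.554, 0.833, 0.0, 0.002]
wrist_force: [0.1, -1.8, 5.8]
gripper_width: 0.0507
finger_force: 41.5
```

```bash
python3 -c "
from h import *
read(); s=env.observe(); print(s['t'],s['ee_pos'],s['wrist_force'],s['wrist_torque'])"
```

```text
top needle 36.3 deg (dark 44)  marker 219.0 (71)  N from 35.6: 0.05, marker 12.80
scene needle 38.0 deg (dark 88)  marker 217.3 (106)  N from 35.6: 0.17, marker 12.69
10.7833 [ 0.54056663 -0.08733394  0.08547018] [ 0.61481794 -1.64389666  6.17255108] [-0.41646685  0.14411047 -0.16685181]
```

play_rows:
  deltas:
    - {"rx": 0,"ry": 0,"rz": -0.04,"x": 0,"y": 0.1,"z": 0,"hand": 0.4}
    - {"rx": 0,"ry": 0,"rz": -0.04,"x": 0,"y": 0.1,"z": 0,"hand": 0.4}
    - {"rx": 0,"ry": 0,"rz": -0.04,"x": 0,"y": 0.15,"z": 0,"hand": 0.4}
    - {"rx": 0,"ry": 0,"rz": 0,"x": 0,"y": 0,"z": 0,"hand": 0.4}
    - {"rx": 0,"ry": 0,"rz": 0,"x": 0,"y": 0,"z": 0,"hand": 0.4}

```text
t: 11.2
ee_pos: [0.5405, -0.0869, 0.0855]
orientation: [0.603, 0.798, 0.0, 0.002]
wrist_force: [0.9, -0.9, 5.7]
gripper_width: 0.0509
finger_force: 41.5
```

```bash
python3 -c "
from h import *
read(); s=env.observe(); print(s['t'],s['ee_pos'],s['wrist_force'],s['wrist_torque'])"
```

```text
top needle 36.2 deg (dark 43)  marker 219.0 (71)  N from 35.6: 0.04, marker 12.81
scene needle 38.0 deg (dark 88)  marker 217.3 (104)  N from 35.6: 0.17, marker 12.69
11.3 [ 0.54055451 -0.08697023  0.08547052] [ 0.39812857 -1.55102116  5.97975816] [-0.38824239  0.11392793 -0.13849509]
```

play_rows:
  deltas:
    - {"rx": 0,"ry": 0,"rz": -0.04,"x": 0,"y": 0.1,"z": 0,"hand": 0.4}
    - {"rx": 0,"ry": 0,"rz": -0.04,"x": 0,"y": 0.1,"z": 0,"hand": 0.4}
    - {"rx": 0,"ry": 0,"rz": -0.04,"x": 0,"y": 0.15,"z": 0,"hand": 0.4}
    - {"rx": 0,"ry": 0,"rz": 0,"x": 0,"y": 0,"z": 0,"hand": 0.4}
    - {"rx": 0,"ry": 0,"rz": 0,"x": 0,"y": 0,"z": 0,"hand": 0.4}

```text
t: 11.72
ee_pos: [0.5405, -0.0865, 0.0854]
orientation: [0.65, 0.76, 0.001, 0.002]
wrist_force: [2.1, -1.5, 6.2]
gripper_width: 0.0512
finger_force: 41.5
```

```bash
python3 -c "
from h import *
read(); s=env.observe(); print(s['t'],s['ee_pos'],s['wrist_force'],s['wrist_torque'])"
```

```text
top needle 36.2 deg (dark 43)  marker 219.0 (69)  N from 35.6: 0.04, marker 12.81
scene needle 38.0 deg (dark 90)  marker 217.3 (105)  N from 35.6: 0.17, marker 12.69
11.8167 [ 0.54055572 -0.08658032  0.08547309] [ 1.13088244 -0.87954591  6.20681669] [-0.39533703  0.19659126 -0.10825459]
```

play_rows:
  deltas:
    - {"rx": 0,"ry": 0,"rz": -0.04,"x": 0,"y": 0.1,"z": 0,"hand": 0.4}
    - {"rx": 0,"ry": 0,"rz": -0.04,"x": 0,"y": 0.1,"z": 0,"hand": 0.4}
    - {"rx": 0,"ry": 0,"rz": -0.04,"x": 0,"y": 0.15,"z": 0,"hand": 0.4}
    - {"rx": 0,"ry": 0,"rz": 0,"x": 0,"y": 0,"z": 0,"hand": 0.4}
    - {"rx": 0,"ry": 0,"rz": 0,"x": 0,"y": 0,"z": 0,"hand": 0.4}

```text
t: 12.23
ee_pos: [0.5405, -0.0862, 0.0855]
orientation: [0.694, 0.72, 0.001, 0.002]
wrist_force: [1.9, -1.0, 6.0]
gripper_width: 0.051
finger_force: 41.5
```

```bash
python3 -c "
from h import *
read(); s=env.observe(); print(s['t'],s['ee_pos'],s['wrist_force'],s['wrist_torque'])"
```

```text
top needle 65.4 deg (dark 80)  marker 219.0 (72)  N from 35.6: 2.08, marker 12.80
scene needle 66.4 deg (dark 55)  marker 217.3 (106)  N from 35.6: 2.15, marker 12.69
12.3333 [ 0.54050581 -0.08622278  0.08545604] [ 0.57408391 -1.44166112  5.42345939] [-0.34335455  0.15774364 -0.0928556 ]
```

The needle is at about 2.05 N, inside the window. Hold, release, rise to the fine knob and turn the hand back for more range.

play_rows:
  deltas:
    - {"rx": 0,"ry": 0,"rz": 0,"x": 0,"y": 0,"z": 0,"hand": 0.4}
    - {"rx": 0,"ry": 0,"rz": 0,"x": 0,"y": 0,"z": 0,"hand": 0.4}
    - {"rx": 0,"ry": 0,"rz": 0,"x": 0,"y": 0,"z": 0,"hand": 0.4}
    - {"rx": 0,"ry": 0,"rz": 0,"x": 0,"y": 0,"z": 0,"hand": 0.8}
    - {"rx": 0,"ry": 0,"rz": 0,"x": 0,"y": 0,"z": 0,"hand": 0.8}
    - {"rx": 0,"ry": 0,"rz": 0,"x": 0,"y": 0,"z": 0,"hand": 0.8}
    - {"rx": 0,"ry": 0,"rz": 0,"x": 0,"y": 0,"z": 0,"hand": 0.8}

```text
t: 12.92
ee_pos: [0.5387, -0.0846, 0.0838]
orientation: [0.693, 0.721, -0.0, -0.001]
wrist_force: [0.9, 0.7, -1.1]
gripper_width: 0.0685
finger_force: 0.0
```

```bash
python3 -c "
from h import *
read(); state()"
```

```text
top needle 64.4 deg (dark 85)  marker 218.9 (69)  N from 35.6: 2.01, marker 12.80
scene needle 66.9 deg (dark 60)  marker 217.4 (104)  N from 35.6: 2.18, marker 12.69
t 13.0167
joint_pos [-0.1893, 0.6959, 0.4837, 1.8926, -0.4975, 0.6754, 0.6335]
ee_pos [0.5389, -0.0848, 0.084]
orientation [0.6934, 0.7205, -0.0002, -0.0005]
wrist_force [0.4811, 0.0625, -0.28]
wrist_torque [-0.0171, 0.0435, 0.0097]
gripper_width 0.0682
```

play_rows:
  deltas:
    - {"rx": 0,"ry": 0,"rz": 0,"x": 0,"y": 0,"z": 12,"hand": 0.8}
    - {"rx": 0,"ry": 0,"rz": 0,"x": 1,"y": -1,"z": 12,"hand": 0.8}
    - {"rx": 0,"ry": 0,"rz": 0,"x": 0.5,"y": -0.5,"z": 8,"hand": 0.8}
    - {"rx": 0,"ry": 0,"rz": 0,"x": 0,"y": 0,"z": 0,"hand": 0.8}
    - {"rx": 0,"ry": 0,"rz": 0,"x": 0,"y": 0,"z": 0,"hand": 0.8}
    - {"rx": 0,"ry": 0,"rz": 0,"x": 0,"y": 0,"z": 0,"hand": 0.8}
    - {"rx": 0,"ry": 0,"rz": 0,"x": 0,"y": 0,"z": 0,"hand": 0.8}
  grip_force: 25

```text
t: 13.6
ee_pos: [0.5402, -0.0864, 0.1156]
orientation: [0.693, 0.72, -0.0, -0.001]
wrist_force: [-0.5, 0.5, 0.7]
gripper_width: 0.0681
finger_force: 0.0
```

```bash
python3 -c "
from h import *
I,D,K,T=cam('wrist'); P=wpts(D,K,T)
m=(np.abs(P[...,0]-.54)<.05)&(np.abs(P[...,1]+.087)<.05)&(D>0)
q=P[m&(P[...,2]>.138)&(P[...,2]<.146)].astype(np.float32); print(len(q),cv2.minEnclosingCircle(q[:,:2].copy()),q.mean(0)); save('w3.png',I)
read(); state()"
```

```text
3563 ((0.5391537547111511, -0.07906179130077362), 0.04796552285552025) [ 0.539552   -0.08315368  0.14212024]
top needle 64.4 deg (dark 86)  marker 219.0 (69)  N from 35.6: 2.01, marker 12.80
scene needle 66.9 deg (dark 59)  marker 217.3 (106)  N from 35.6: 2.18, marker 12.69
t 13.75
joint_pos [-0.2105, 0.6538, 0.5204, 1.864, -0.4613, 0.7468, 0.6046]
ee_pos [0.5404, -0.0866, 0.1158]
orientation [0.6935, 0.7204, -0.0003, -0.0005]
wrist_force [0.6514, -0.5463, 0.2149]
wrist_torque [0.0748, 0.0595, -0.0616]
gripper_width 0.0683
```

View pics/w3.png

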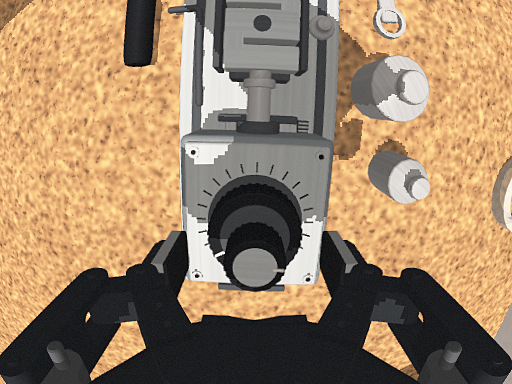

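The wrist view shows the fine knob top at (256,265), centred between the two pads (170 and 340). Closing gently on it.

play_rows:
  deltas:
    - {"rx": 0,"ry": 0,"rz": 0,"x": 0,"y": 0,"z": 0,"hand": 0.45}
    - {"rx": 0,"ry": 0,"rz": 0,"x": 0,"y": 0,"z": 0,"hand": 0.37}
    - {"rx": 0,"ry": 0,"rz": 0,"x": 0,"y": 0,"z": 0,"hand": 0.33}
    - {"rx": 0,"ry": 0,"rz": 0,"x": 0,"y": 0,"z": 0,"hand": 0.3}
    - {"rx": 0,"ry": 0,"rz": 0,"x": 0,"y": 0,"z": 0,"hand": 0.25}
    - {"rx": 0,"ry": 0,"rz": 0,"x": 0,"y": 0,"z": 0,"hand": 0.2}
    - {"rx": 0,"ry": 0,"rz": 0,"x": 0,"y": 0,"z": 0,"hand": 0.2}
  grip_force: 25

```text
t: 14.33
ee_pos: [0.5406, -0.0867, 0.1163]
orientation: [0.694, 0.72, -0.0, -0.0]
wrist_force: [-1.2, 0.6, 0.3]
gripper_width: 0.027
finger_force: 24.7
```

```bash
python3 -c "
from h import *
read(); state()"
```

```text
top needle 65.0 deg (dark 79)  marker 219.0 (70)  N from 35.6: 2.05, marker 12.80
scene needle 66.8 deg (dark 59)  marker 217.4 (106)  N from 35.6: 2.18, marker 12.69
t 14.4333
joint_pos [-0.2107, 0.653, 0.5209, 1.8636, -0.4611, 0.7472, 0.6046]
ee_pos [0.5406, -0.0867, 0.1163]
orientation [0.6935, 0.7204, -0.0001, -0.0002]
wrist_force [-0.7557, 1.0121, 1.5599]
wrist_torque [0.0563, 0.1447, -0.0218]
gripper_width 0.0269
```

Gripped. Turn 1.0 rad clockwise.

play_rows:
  deltas:
    - {"rx": 0,"ry": 0,"rz": -0.05,"x": 0,"y": 0,"z": 0,"hand": 0.2}
    - {"rx": 0,"ry": 0,"rz": -0.08,"x": 0,"y": 0,"z": 0,"hand": 0.2}
    - {"rx": 0,"ry": 0,"rz": -0.09,"x": 0,"y": 0,"z": 0,"hand": 0.2}
    - {"rx": 0,"ry": 0,"rz": -0.09,"x": 0,"y": 0,"z": 0,"hand": 0.2}
    - {"rx": 0,"ry": 0,"rz": -0.09,"x": 0,"y": 0,"z": 0,"hand": 0.2}
    - {"rx": 0,"ry": 0,"rz": -0.06,"x": 0,"y": 0,"z": 0,"hand": 0.2}
    - {"rx": 0,"ry": 0,"rz": -0.04,"x": 0,"y": 0,"z": 0,"hand": 0.2}
    - {"rx": 0,"ry": 0,"rz": 0,"x": 0,"y": 0,"z": 0,"hand": 0.2}

```text
t: 15.1
ee_pos: [0.5403, -0.0867, 0.1163]
orientation: [0.85, 0.526, -0.0, -0.0]
wrist_force: [-3.0, -0.3, 3.5]
gripper_width: 0.0272
finger_force: 24.9
```

```bash
python3 -c "
from h import *
read(); state()"
```

```text
top needle 136.7 deg (dark 48)  marker 140.4 (45)  N from 35.6: 7.06, marker 7.32
scene needle 97.0 deg (dark 67)  marker 217.3 (105)  N from 35.6: 4.29, marker 12.69
t 15.2
joint_pos [-0.2929, 0.6883, 0.6639, 1.8664, -0.583, 0.7911, 0.2238]
ee_pos [0.5403, -0.0866, 0.1163]
orientation [0.85, 0.5268, -0.0003, -0.0003]
wrist_force [-2.0142, -0.1516, 2.8837]
wrist_torque [0.0662, 0.4474, 0.0051]
gripper_width 0.0272
```

The top view seems occluded now, so I'll use the scene view: 97°, about +2.1 N for 0.5 rad. Turn 0.8 rad more.

play_rows:
  deltas:
    - {"rx": 0,"ry": 0,"rz": -0.08,"x": 0,"y": 0,"z": 0,"hand": 0.2}
    - {"rx": 0,"ry": 0,"rz": -0.12,"x": 0,"y": 0,"z": 0,"hand": 0.2}
    - {"rx": 0,"ry": 0,"rz": -0.12,"x": 0,"y": 0,"z": 0,"hand": 0.2}
    - {"rx": 0,"ry": 0,"rz": -0.12,"x": 0,"y": 0,"z": 0,"hand": 0.2}
    - {"rx": 0,"ry": 0,"rz": -0.12,"x": 0,"y": 0,"z": 0,"hand": 0.2}
    - {"rx": 0,"ry": 0,"rz": -0.12,"x": 0,"y": 0,"z": 0,"hand": 0.2}
    - {"rx": 0,"ry": 0,"rz": -0.08,"x": 0,"y": 0,"z": 0,"hand": 0.2}
    - {"rx": 0,"ry": 0,"rz": -0.04,"x": 0,"y": 0,"z": 0,"hand": 0.2}

```text
t: 15.87
ee_pos: [0.54, -0.0863, 0.1163]
orientation: [0.988, 0.153, -0.001, -0.001]
wrist_force: [-2.9, 1.2, 4.9]
gripper_width: 0.0268
finger_force: 25.3
```

```bash
python3 -c "
from h import *
read(); state()"
```

```text
top needle 247.1 deg (dark 9)  marker 192.5 (20)  N from 35.6: -10.37, marker 10.95
scene needle 32.0 deg (dark 87)  marker 217.3 (98)  N from 35.6: -0.25, marker 12.69
t 15.9667
joint_pos [-0.4068, 0.7652, 0.8847, 1.8698, -0.7626, 0.8887, -0.4028]
ee_pos [0.54, -0.0863, 0.1163]
orientation [0.9881, 0.1541, -0.0008, -0.0006]
wrist_force [-2.956, 1.1242, 4.094]
wrist_torque [0.2608, 0.5702, -0.077]
gripper_width 0.0268
```

```bash
python3 -c "
from h import *
from scipy.signal import find_peaks
for n in C:
    G=cv2.imread('pics/dial_%s.png'%n,0); W=cv2.warpPolar(G,(200,720),(200,200),200,cv2.INTER_CUBIC).astype(float)
    a=W[:,52:83].mean(1); print(n,np.round(a[::20]).astype(int).tolist())
    d=np.median(a)-a; p,_=find_peaks(d,prominence=8); print([(i/2,round(d[i])) for i in p])
"
```

```text
top [68, 69, 69, 69, 70, 69, 69, 67, 70, 68, 68, 67, 68, 68, 64, 64, 65, 66, 62, 63, 61, 60, 60, 58, 60, 58, 59, 61, 61, 62, 66, 66, 70, 64, 73, 67]
[(np.float64(247.0), 9)]
scene [194, 156, 143, 139, 141, 141, 142, 143, 141, 142, 144, 152, 198, 233, 193, 162, 226, 235, 233, 236, 236, 236, 236, 236, 236, 232, 236, 236, 236, 236, 236, 236, 227, 220, 226, 228]
[(np.float64(32.0), 87), (np.float64(147.0), 76), (np.float64(331.0), 7)]
```

The scene dial is partly in the arm's shadow. The real needle peak is at 147° (62°/rad) and the marker is at 217°. Continue 0.6 rad, with a background-corrected reader.

play_rows:
  deltas:
    - {"rx": 0,"ry": 0,"rz": -0.06,"x": 0,"y": 0,"z": 0,"hand": 0.2}
    - {"rx": 0,"ry": 0,"rz": -0.1,"x": 0,"y": 0,"z": 0,"hand": 0.2}
    - {"rx": 0,"ry": 0,"rz": -0.12,"x": 0,"y": 0,"z": 0,"hand": 0.2}
    - {"rx": 0,"ry": 0,"rz": -0.12,"x": 0,"y": 0,"z": 0,"hand": 0.2}
    - {"rx": 0,"ry": 0,"rz": -0.1,"x": 0,"y": 0,"z": 0,"hand": 0.2}
    - {"rx": 0,"ry": 0,"rz": -0.06,"x": 0,"y": 0,"z": 0,"hand": 0.2}
    - {"rx": 0,"ry": 0,"rz": -0.04,"x": 0,"y": 0,"z": 0,"hand": 0.2}
    - {"rx": 0,"ry": 0,"rz": 0,"x": 0,"y": 0,"z": 0,"hand": 0.2}

```text
t: 16.63
ee_pos: [0.54, -0.086, 0.1163]
orientation: [0.989, -0.145, -0.001, -0.001]
wrist_force: [-3.6, 2.6, 5.8]
gripper_width: 0.0271
finger_force: 25.4
```

```bash
cat >> h.py <<'E'
from scipy.signal import find_peaks
from scipy.ndimage import median_filter
def read2(n='scene'):
    I,D,K,T=cam(n); G=cv2.cvtColor(dialcrop(I,K,T,C[n],R=.065),cv2.COLOR_RGB2GRAY); cv2.imwrite('pics/dial_%s.png'%n,G)
    W=cv2.warpPolar(G,(200,720),(200,200),200,cv2.INTER_CUBIC).astype(float)
    for nm,lo,hi in(('needle',17,27),('needle_out',27,36),('marker',37,42)):
        a=W[:,int(lo/.325):int(hi/.325)].mean(1); d=median_filter(a,61,mode='wrap')-a; d=cv2.GaussianBlur(d[:,None],(1,9),0).ravel()
        out=[]
        for i in find_peaks(d,prominence=20)[0]:
            j=np.arange(i-12,i+13); w=np.clip(d[j%720]-d[i]*.3,0,None); out.append((round((j*w).sum()/w.sum()/2,1),round(d[i])))
        print(n,nm,out)
E
python3 -c "
from h import *
read2(); read2('top'); state()"
```

```text
scene needle [(np.float64(184.3), 43)]
scene needle_out [(np.float64(107.6), 18), (np.float64(183.9), 53), (np.float64(213.9), 14), (np.float64(252.3), 24)]
scene marker [(np.float64(218.1), 97)]
top needle []
top needle_out []
top marker []
t 16.7333
joint_pos [-0.4723, 0.8361, 1.037, 1.8716, -0.8794, 0.9799, -0.8904]
ee_pos [0.54, -0.086, 0.1163]
orientation [0.9895, -0.1444, -0.001, -0.0008]
wrist_force [-2.2425, 2.3147, 4.9989]
wrist_torque [0.3357, 0.6939, -0.0636]
gripper_width 0.0272
```

Needle at 184°, marker at about 218°. Turn 0.45 rad more.

play_rows:
  deltas:
    - {"rx": 0,"ry": 0,"rz": -0.05,"x": 0,"y": 0,"z": 0,"hand": 0.2}
    - {"rx": 0,"ry": 0,"rz": -0.08,"x": 0,"y": 0,"z": 0,"hand": 0.2}
    - {"rx": 0,"ry": 0,"rz": -0.1,"x": 0,"y": 0,"z": 0,"hand": 0.2}
    - {"rx": 0,"ry": 0,"rz": -0.1,"x": 0,"y": 0,"z": 0,"hand": 0.2}
    - {"rx": 0,"ry": 0,"rz": -0.08,"x": 0,"y": 0,"z": 0,"hand": 0.2}
    - {"rx": 0,"ry": 0,"rz": -0.04,"x": 0,"y": 0,"z": 0,"hand": 0.2}
    - {"rx": 0,"ry": 0,"rz": 0,"x": 0,"y": 0,"z": 0,"hand": 0.2}
    - {"rx": 0,"ry": 0,"rz": 0,"x": 0,"y": 0,"z": 0,"hand": 0.2}

```text
t: 17.4
ee_pos: [0.5402, -0.0858, 0.1163]
orientation: [0.932, -0.361, -0.001, -0.001]
wrist_force: [-2.4, 2.7, 5.5]
gripper_width: 0.0271
finger_force: 25.4
```

```bash
python3 -c "
from h import *
read2(); state()"
```

```text
scene needle [(np.float64(212.7), 40)]
scene needle_out [(np.float64(107.9), 16), (np.float64(213.3), 59), (np.float64(252.4), 25), (np.float64(325.0), 22)]
scene marker [(np.float64(218.1), 96)]
t 17.45
joint_pos [-0.5098, 0.8942, 1.142, 1.8724, -0.9551, 1.0552, -1.2689]
ee_pos [0.5401, -0.0858, 0.1163]
orientation [0.9324, -0.3614, -0.0012, -0.0009]
wrist_force [-2.888, 1.9776, 6.0084]
wrist_torque [0.4669, 0.6073, -0.0684]
gripper_width 0.0267
```

play_rows:
  deltas:
    - {"rx": 0,"ry": 0,"rz": -0.03,"x": 0,"y": 0,"z": 0,"hand": 0.2}
    - {"rx": 0,"ry": 0,"rz": -0.03,"x": 0,"y": 0,"z": 0,"hand": 0.2}
    - {"rx": 0,"ry": 0,"rz": -0.03,"x": 0,"y": 0,"z": 0,"hand": 0.2}
    - {"rx": 0,"ry": 0,"rz": 0,"x": 0,"y": 0,"z": 0,"hand": 0.2}
    - {"rx": 0,"ry": 0,"rz": 0,"x": 0,"y": 0,"z": 0,"hand": 0.2}
    - {"rx": 0,"ry": 0,"rz": 0,"x": 0,"y": 0,"z": 0,"hand": 0.2}

```text
t: 17.95
ee_pos: [0.5402, -0.0857, 0.1163]
orientation: [0.915, -0.403, -0.001, -0.001]
wrist_force: [-2.8, 2.7, 5.0]
gripper_width: 0.0271
finger_force: 25.4
```

```bash
python3 -c "
from h import *
read2(); state()"
```

```text
scene needle [(np.float64(218.2), 48)]
scene needle_out [(np.float64(107.7), 18), (np.float64(218.7), 59), (np.float64(252.3), 24), (np.float64(324.9), 22)]
scene marker [(np.float64(218.1), 98)]
t 18.0
joint_pos [-0.516, 0.9059, 1.1616, 1.8725, -0.9689, 1.0705, -1.3459]
ee_pos [0.5402, -0.0857, 0.1163]
orientation [0.9152, -0.4029, -0.0012, -0.0009]
wrist_force [-3.1651, 3.5289, 5.283]
wrist_torque [0.4889, 0.6327, -0.0009]
gripper_width 0.0273
```

Needle aligned with the marker. Release gently, rise and clear the arm to check with the top camera.

play_rows:
  deltas:
    - {"rx": 0,"ry": 0,"rz": 0,"x": 0,"y": 0,"z": 0,"hand": 0.7}
    - {"rx": 0,"ry": 0,"rz": 0,"x": 0,"y": 0,"z": 0,"hand": 0.7}
    - {"rx": 0,"ry": 0,"rz": 0,"x": 0,"y": 0,"z": 0,"hand": 0.7}
    - {"rx": 0,"ry": 0,"rz": 0,"x": 0,"y": 0,"z": 0,"hand": 0.7}
    - {"rx": 0,"ry": 0,"rz": 0,"x": 0,"y": 0,"z": 15,"hand": 0.7}
    - {"rx": 0,"ry": 0,"rz": 0,"x": 0,"y": 0,"z": 25,"hand": 0.7}
    - {"rx": 0,"ry": 0,"rz": 0,"x": 0,"y": 0,"z": 35,"hand": 0.7}
    - {"rx": 0,"ry": 0,"rz": 0,"x": 0,"y": 0,"z": 25,"hand": 0.7}

```text
t: 18.67
ee_pos: [0.5411, -0.0875, 0.2182]
orientation: [0.915, -0.404, 0.001, 0.001]
wrist_force: [1.3, -0.7, -0.2]
gripper_width: 0.06
finger_force: 0.0
```

play_rows:
  deltas:
    - {"rx": 0,"ry": 0,"rz": 0.1,"x": 0,"y": -20,"z": 10,"hand": 0.7}
    - {"rx": 0,"ry": 0,"rz": 0.1,"x": 0,"y": -35,"z": 0,"hand": 0.7}
    - {"rx": 0,"ry": 0,"rz": 0.1,"x": 0,"y": -35,"z": 0,"hand": 0.7}
    - {"rx": 0,"ry": 0,"rz": 0.1,"x": 0,"y": -35,"z": 0,"hand": 0.7}
    - {"rx": 0,"ry": 0,"rz": 0.1,"x": 0,"y": -35,"z": 0,"hand": 0.7}
    - {"rx": 0,"ry": 0,"rz": 0.1,"x": 0,"y": -35,"z": 0,"hand": 0.7}
    - {"rx": 0,"ry": 0,"rz": 0.1,"x": 0,"y": -20,"z": 0,"hand": 0.7}
    - {"rx": 0,"ry": 0,"rz": 0.1,"x": 0,"y": -10,"z": 0,"hand": 0.7}

```text
t: 19.33
ee_pos: [0.539, -0.3166, 0.2266]
orientation: [1.0, -0.016, 0.0, 0.002]
wrist_force: [0.5, -0.2, -0.2]
gripper_width: 0.06
finger_force: 0.0
```

```bash
python3 -c "
from h import *
read2(); read2('top'); state()
a,b=[cv2.imread('pics/dial_%s.png'%n) for n in('top','scene')]; cv2.imwrite('pics/fin.png',np.hstack([a,b]))"
```

```text
scene needle [(np.float64(218.9), 44)]
scene needle_out [(np.float64(35.2), 22), (np.float64(107.8), 24), (np.float64(181.1), 19), (np.float64(218.7), 55), (np.float64(252.4), 23), (np.float64(323.6), 29)]
scene marker [(np.float64(218.2), 96)]
top needle [(np.float64(219.8), 37)]
top needle_out [(np.float64(35.7), 25), (np.float64(107.4), 19), (np.float64(179.8), 16), (np.float64(220.5), 45), (np.float64(252.3), 22), (np.float64(324.2), 18)]
top marker [(np.float64(219.1), 69)]
t 19.4333
joint_pos [-0.0132, 0.7428, 0.9559, 1.5281, -0.6328, 1.2025, -0.5566]
ee_pos [0.5393, -0.315, 0.2267]
orientation [0.9998, -0.0181, 0.0002, 0.0009]
wrist_force [-0.4383, 0.6759, -1.1755]
wrist_torque [0.0278, 0.0002, -0.0752]
gripper_width 0.0597
```

View pics/fin.png

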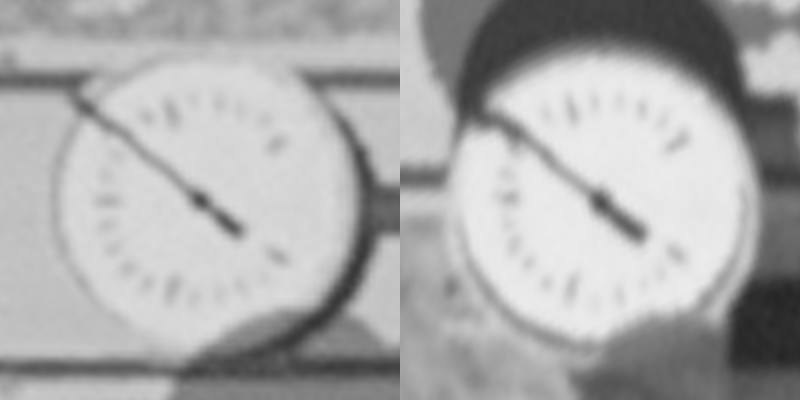

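Both views show the needle running straight into the marker tab, at about (95,108) in the left crop. The two agree to within 1.5° and the tolerance is 7°. The hand is clear, so I'll let it settle and hand in.

play_rows:
  deltas:
    - {"rx": 0,"ry": 0,"rz": 0,"x": 0,"y": 0,"z": 0,"hand": 0.7}
    - {"rx": 0,"ry": 0,"rz": 0,"x": 0,"y": 0,"z": 0,"hand": 0.7}
    - {"rx": 0,"ry": 0,"rz": 0,"x": 0,"y": 0,"z": 0,"hand": 0.7}

```text
t: 19.68
ee_pos: [0.5415, -0.3099, 0.2259]
orientation: [1.0, -0.015, -0.0, -0.001]
wrist_force: [0.8, -0.5, -0.5]
gripper_width: 0.0599
finger_force: 0.0
```

```bash
python3 -c "
from h import *
print(env.sign_off())"
```

```text
the job is handed in; nothing more can be done
None
```

I handed the job in at about 20 s: the outer knob took the cell up at about 2 N, the inner knob brought the needle to the marker (within about 1.5° in both camera views, tolerance about 7°), and the hand was clear of the knobs; sign-off returned no verdict.

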